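# Fetch the deep tile tray from a sloping stack and restack

### The job

Lift the upper shallow tray off the sloping stack and set it down flat on a free bit of bench, so that you can take out the deep tray beneath it. Set the deep tray flat on the bench in the free corner of the painter's place, and press it gently but firmly into the corner, against the fixed tray beside it and the back rail at once, before you let go, so that no gap is left on either side. Then put the shallow tray gently back on the bottom tray, properly seated in its rim and square with it; leave the bottom tray where it is, tip no tray over and do not disturb the other things on the bench.

Things in the scene. Friction and masses are not known exactly. Their poses are not given: they have to be found in the camera images.
- tray_bottom: Open wooden tray 160 (x) by 120 (y) by 60 high, walls 8, 0.4 kg; origin under its centre, z out of the tray. Carrying bar 18 thick in x, at x=0, along y from wall to wall, top at z=50; floor z=16 either side. Lowest in the stack, seated in the stand's rim; it stays. As on all trays a plinth 7 deep under it drops inside the rim that carries it, with 2.5 play each way.
- tray_middle: Open wooden tray 160 (x) by 120 (y) by 80 high, walls 8, 0.5 kg; origin under its centre, z out of the tray. Carrying bar 18 thick in x, at x=0, along y from wall to wall, top at z=70; floor z=16 either side. The deep tray, second in the stack (origin at z=53 of the bottom tray); the one wanted. Masses of all trays vary by 0.7 to 1.4.
- tray_top: Open wooden tray 160 (x) by 120 (y) by 60 high, walls 8, 0.4 kg; origin under its centre, z out of the tray. Carrying bar 18 thick in x, at x=0, along y from wall to wall, top at z=50; floor z=16 either side. The upper shallow tray, on the deep one (at its z=73). Seated on the bottom tray, its origin is at z=53 of that; on the rim, 7 higher.
- stand: Fixed wooden stand: a 160 by 120 board with a raised rim, sloping 25 degrees down towards its own -x (roughly to the robot); the whole stack stands square to the slope. Origin on the bench; bottom tray's origin at its x=40, z=55. May be left or right; the station is on the other side, the bench between them at x 0.38 to 0.56, |y| below 0.07 m is free.
- station: The painter's place, fixed to the bench: the fixed tray and the back rail, square to each other. Origin on the bench; x runs to the rail, y along it towards the fixed tray.
- fixed_tray: A shallow tray like the others (160 by 120 by 60), screwed to the bench; origin under its centre, at x=-20, y=60 of the station; its far end touches the rail.
- rail: Wooden back rail of the station, fixed, 34 thick, 40 high, 250 long in y, running on past the fixed tray; origin on the bench, 7 behind its front face, which is at x=60 of the station. Rail and fixed tray do not give. Wood rubs hard on wood (friction about 0.8 to 1.2): a tray pressed on one of them resists sliding along it about as much as it is pressed.
- corner (a point): On the bench: where the deep tray's origin comes to lie (same axes) when it fills the free corner of the station, its +y long side against the fixed tray and its +x end against the back rail. The corner is open to -x and -y.
- bowl: White bowl, 110 across, 60 high, middle far part of the bench; origin under its centre. Bystander.
- bottle: Clear bottle with red cap, 60 across, 130 high, behind the middle. Bystander.
- tile_pile: Pile of terracotta tiles, 100 by 100, 32 high, near left. Bystander.
- pad: Paper pad, 100 by 140 by 12, near right. Bystander.
- cup: Blue cup, 76 across, 75 high, in the middle, beyond the free bit of bench. Bystander.

How it is judged:
On the way, in this order (a step that is already met when the one before it is completed fails the run):
1. the upper shallow tray stands flat on the bench, released (height (world z) of tray_top below 0.005 m and angle between tray_top's own z axis and vertical below 0.03 rad and contact force between the fingers and tray_top below 0.3 N and linear speed of tray_top below 0.02 m/s), for 0.2 s.
2. the deep tray, low over or on the bench, is pressed up against the fixed tray and the rail at the same time, with over 1.5 N on each (contact force between tray_middle and fixed_tray above 1.5 N and contact force between tray_middle and rail above 1.5 N and height (world z) of tray_middle below 0.02 m), for 0.1 s.
3. the deep tray stands in the station's corner, flush both ways, released (x of tray_middle in the frame of corner between -0.002 and 0.002 m and y of tray_middle in the frame of corner between -0.002 and 0.002 m and height (world z) of tray_middle below 0.004 m and angle between tray_middle's own z axis and vertical below 0.03 rad and angle between the x axis of tray_middle and the x axis of corner, either way round below 0.025 rad and contact force between the fingers and tray_middle below 0.3 N and linear speed of tray_middle below 0.02 m/s), for 0.2 s.
At the end, for the whole second after the job is handed in: Deep tray flat in the corner, gaps to fixed tray and rail under 2 mm, parallel within 0.025 rad; top tray seated in the bottom tray's rim (5 mm sideways, 3 mm in height, 0.03 rad lean, 0.06 rad turn); bottom tray within 10 mm of its start; all released, at rest (all of step 3 and x of tray_top in the frame of tray_bottom between -0.005 and 0.005 m and y of tray_top in the frame of tray_bottom between -0.005 and 0.005 m and z of tray_top in the frame of tray_bottom between 0.05 and 0.056 m and angle between the z axis of tray_top and the z axis of tray_bottom, either way round below 0.03 rad and angle between the x axis of tray_top and the x axis of tray_bottom, either way round below 0.06 rad and contact force between the fingers and tray_top below 0.3 N and linear speed of each of tray_top, tray_bottom below 0.02 m/s and distance of tray_bottom from where it was at the start of the episode below 0.01 m); the robot touches nothing.
It fails at once if one of the other things on the bench is pushed away (moved more than 30 mm) (distance of any of bowl, bottle, tile_pile, pad, cup from where it was at the start of the episode above 0.03 m).
It fails at once if a tray is tipped more than 45 degrees (angle between any of tray_top, tray_middle, tray_bottom's own z axis and vertical above 0.785 rad).
It fails at once if the deep tray is rammed against the fixed tray or the rail (over 40 N) (contact force between tray_middle and fixed_tray above 40 N or contact force between tray_middle and rail above 40 N).
It fails at once if the top tray is dropped or forced onto the bottom tray (over 100 N) (contact force between tray_top and tray_bottom above 100 N).
It also fails if it takes over 72 s, if anything falls off the work surface, if the arm or the gripper's body presses on something with over 40 N, if the wrist force passes 120 N, or if a joint passes its speed limit or range.

### The arm

A 6-joint arm with a two-finger parallel gripper is mounted at the origin on the work surface. World frame = base frame: x ahead of the robot, y to its left, z up, the work surface at z = 0. Lengths are in m, angles in rad, forces in N, time in s.
With the tool pointing down it reaches from about 0.375 to 0.75 m from the base axis. Payload 9 kg.
Tool frame: the origin (TCP) lies at the very end of the fingers, on their centre line; the grasp point (between the pads) lies 19 mm behind it; z points along the fingers, y is the line along which they close (so a half turn about z gives the same grasp; the last joint's range is limited). The gripper opens to 85 mm and grips with 20 to 120 N. Pads are 22 mm wide; open, the fingers measure 114 mm over their backs; the gripper's body (76 mm by 85 mm) begins 54 mm behind the grasp point. The pads swing forward as they close: fully open they stand 13 mm farther back than shut.
Start: joints at [0.973, 0.104, 0.097, 1.564, 0, 1.353], TCP at [0.222, 0.557, 0.231] pointing down, gripper open.
Joint ranges: [-2.99, 2.99], [-0.84, 1.86], [-1.1, 1.16], [-1.84, 2.11], [-1.51, 1.56], [-3.14, 3.14]. Speed limits (rad/s): [2.22, 2.22, 2.57, 3.14, 3.14, 3.14].

### API

Orientations are given as a rotation vector (axis times angle).
In Python, from rig import status, viewer, r gives the robot as it stands.
- The arm moves only by the shell command python3 -m inch 'ROWS' [OPENING] [FORCE]. ROWS is JSON, one flat list of numbers, 6 for each row, row after row: the shift along the tool's x, y, z in units of 0.1 m (1.0 is 0.1 m), then the turn, a rotation vector about the tool's x, y, z in units of 90 degrees (1.0 is 90 degrees). A call has exactly 8 rows; each row is the pose to reach, as a shift and turn from the pose commanded when the call began, along the tool's axes at that moment; what a row does not reach only later rows make up. A row lasts 1/8 s, in which the tool goes at most 62.5 mm and 10.7 degrees, less where a joint would pass 70% of its speed; a pose out of reach is approached as far as the arm can. A call with a number of a shift or a turn outside -1 to 1 is refused whole. A call with a gripper value outside its range is refused whole. OPENING is the closure, from 0 (fully open) to 1 (shut), set as the call begins (- or left out, the last holds). The fingers move at their own pace and stop on an object; FORCE is the grip in N (left out, the last holds). Time passes only in rows, so rows that repeat a pose let the fingers close, or fill a call up. It gives the time, the measured TCP pose, the force, the opening and the grip force at its end, in the units of the state.
- status.get_obs(): the state, without advancing time (a new reading comes with each control period).
- viewer.get_image(name): name is "side" or "top" or "wrist"; returns the picture (384x512x3 uint8, red, green, blue); there is no depth.
- viewer.get_calibration(name): a dict with "mtx" (3x3 intrinsics, pixels), "k1" (the pictures are not rectified: a ray, as slopes to the right and down, at radius r is drawn at 1 + k1 r^2 times it, then the intrinsics apply), "R" (3x3) and "t" (3): a world point X has camera coordinates R X + t. Camera axes: x right, y down, z forward; pixel columns grow to the right and rows downward; lengths in m; the calibration is good to about 2 mm. A picture is of the moment at which its call begins: read the wrist's pose just before it. get_calibration takes no time and is no camera call; for the wrist camera it gives the pose at the moment of the call.
- r.job_done(): hands the job in; it is judged then, once.
The state is a dict: "time_s": time; "q": joint angles; "qvel": joint speeds; "tau": joint torques, N m; "ee_pos": TCP position; "ee_rot": TCP orientation; "wrist_force": force on the tool from outside, world axes, zero at the start; "wrist_torque": the same for the moment, N m; "grip_width": finger opening in m; "grip_force": force on a finger pad.
Only numpy, scipy, OpenCV 4.12 (cv2) and the standard library are available. Lean on these libraries where they do the work, as an engineer would, in place of code of your own. Each camera call takes 0.05 s, during which the arm holds its last target. There are 200 camera calls.

## Working session

There is one attempt and no reset: what is moved stays moved. The work goes in short steps, Python scripts to look and compute and a shell command to move; the robot and the scene stay as the last step left them, time stands still between calls to the robot, and variables do not carry over. Pictures are saved under pics/ and viewed, at most 10 in all, crops included, and the job is handed in when it is done.

```bash
ls; mkdir -p pics
python3 - <<'E'
from rig import status, viewer, r
import cv2,numpy as np
for n in ["side","top"]:
    im=viewer.get_image(n); cv2.imwrite(f"pics/{n}0.png",cv2.resize(im[:,:,::-1],(800,600),interpolation=cv2.INTER_CUBIC))
    np.save(f"pics/{n}0.npy",im)
    print(n,viewer.get_calibration(n))
print(status.get_obs())
E
```

```text
pics
side {'mtx': array([[391.71828811,   0.        , 255.92402401],
       [  0.        , 391.71828811, 196.17261172],
       [  0.        ,   0.        ,   1.        ]]), 'k1': -0.12116872926831934, 'R': array([[ 0.5112312 ,  0.85941215,  0.00730861],
       [ 0.71087864, -0.41806458, -0.56557366],
       [-0.48300541,  0.29433443, -0.8246654 ]]), 't': array([-0.28798087, -0.30679631,  1.42783894])}
top {'mtx': array([[406.10174946,   0.        , 258.73747622],
       [  0.        , 406.10174946, 185.01243557],
       [  0.        ,   0.        ,   1.        ]]), 'k1': -0.1331011248806347, 'R': array([[ 0.02128975, -0.99974007,  0.00815667],
       [-0.99591667, -0.02192284, -0.08757502],
       [ 0.08773108, -0.00625891, -0.99612453]]), 't': array([-0.02006123,  0.58901466,  1.06316441])}
{'time_s': 0.1, 'q': array([9.73319547e-01, 1.04621054e-01, 9.65481516e-02, 1.56387548e+00,
       1.44316238e-05, 1.35305605e+00]), 'qvel': array([ 0.00048241, -0.00262441,  0.00159369, -0.0015234 , -0.00134505,
        0.00078293]), 'tau': array([ 6.72383001e-03, -5.58206034e+01,  5.04721606e+01,  1.30871107e-02,
       -2.82868004e-04, -1.44786054e-05]), 'ee_pos': array([0.22225054, 0.55701213, 0.23061154]), 'ee_rot': array([-5.92822500e-01, -3.08467351e+00,  1.65214495e-03]), 'wrist_force': array([0.15138378, 0.22386577, 0.576565  ]), 'wrist_torque': array([-0.02747681,  0.0079178 , -0.00826521]), 'grip_force': 0.0, 'grip_width': 0.08550445187967183}
```

View pics/side0.png

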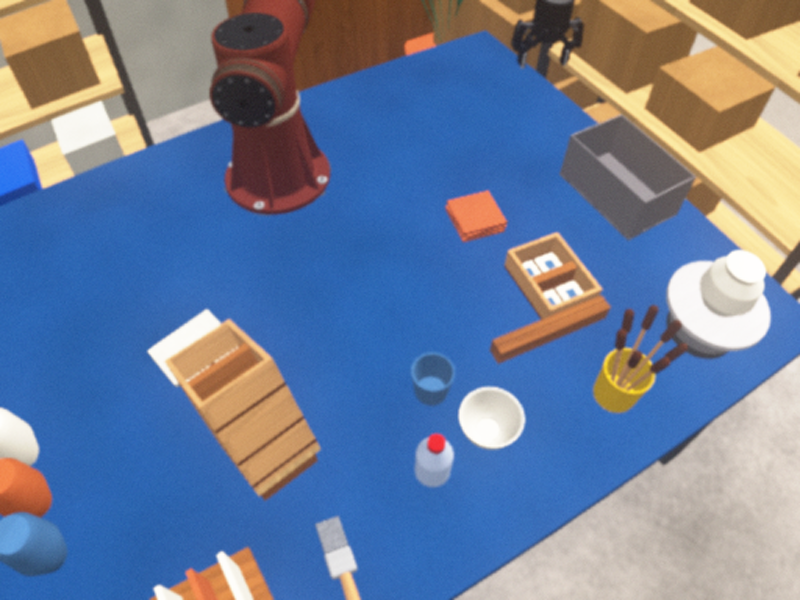

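View pics/top0.png

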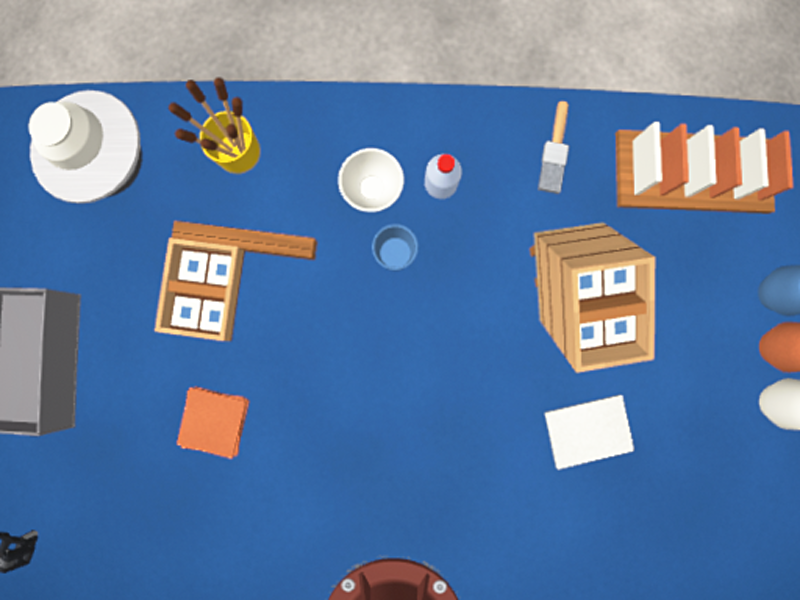

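The stack is on the right, sloping down towards the robot, with the top tray's rim around (565–655, 245–370) in the top view. The station is on the left, with the fixed tray at (155–240, 240–340) and the rail at (175–315, 222–258). The shallow tray's bar runs roughly along world y. Next I'll enlarge these areas.

Run:
```python
import cv2,numpy as np
t=np.load("pics/top0.npy")[:,:,::-1];s=np.load("pics/side0.npy")[:,:,::-1]
def c(im,x,y,w,h,k):
    a=cv2.resize(im[y:y+h,x:x+w],None,fx=k,fy=k,interpolation=cv2.INTER_CUBIC)
    for i in range(0,w,10): a[:12 if i%50==0 else 6,int(i*k)]=(255,255,255)
    for i in range(0,h,10): a[int(i*k),:12 if i%50==0 else 6]=(255,255,255)
    return a
cv2.imwrite("pics/stack.png",np.hstack([c(t,330,135,100,150,4),c(s,105,190,100,150,4)]))
cv2.imwrite("pics/station.png",np.hstack([c(t,96,130,110,150,3.6),c(s,305,135,110,150,3.6)]))
```

```text
(no output)
```

View pics/stack.png

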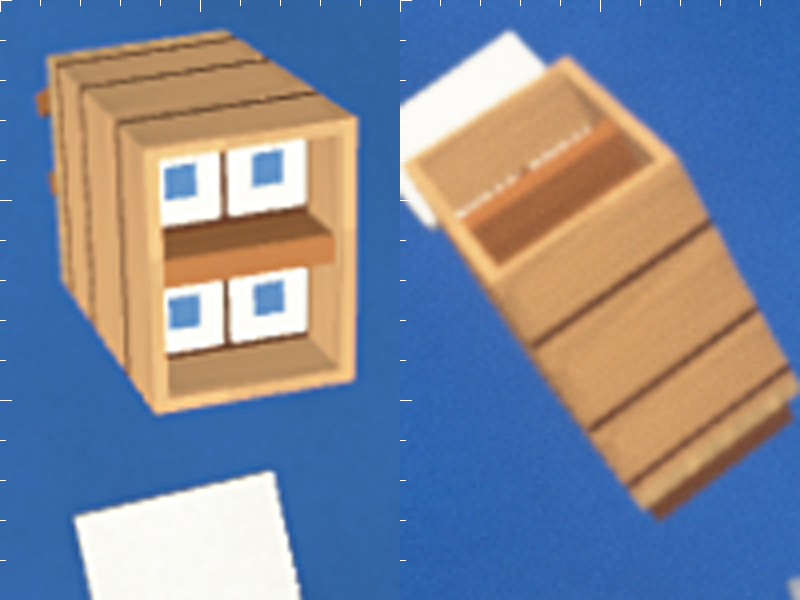

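View pics/station.png

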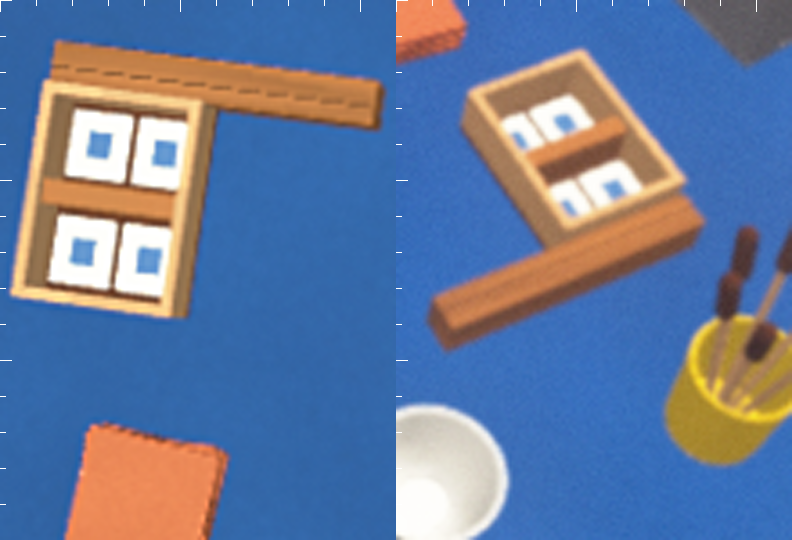

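The top tray's rim corners read (146,152), (356,119), (354,380), (157,413) in the top crop and (280,158), (97,283), (5,163), (166,58) in the side crop. The fixed tray's read (45,82), (203,100), (171,316), (12,294) and (291,183), (166,230), (71,92), (187,52).

```bash
cat > h.py <<'E'
import numpy as np
from scipy.spatial.transform import Rotation as Ro
from scipy.optimize import least_squares
def proj(c,X):
    p=np.atleast_2d(X)@c["R"].T+c["t"]; s=p[:,:2]/p[:,2:]
    s=s*(1+c["k1"]*(s**2).sum(1,keepdims=True))
    return s*[c["mtx"][0,0],c["mtx"][1,1]]+c["mtx"][:2,2]
def trayR(yaw,tilt=0): return Ro.from_euler("ZY",[yaw,-tilt])
def toolR(trR): # tool y = tray x, z = -tray z
    m=trR.as_matrix(); return Ro.from_matrix(np.c_[m[:,1],m[:,0],-m[:,2]])
def fit(obs,model,x0):
    f=lambda p:np.concatenate([(proj(c,model(p,P))-px).ravel() for c,P,px in obs])
    s=least_squares(f,x0,loss="soft_l1"); print("p",np.round(s.x,4),"rms",np.sqrt(np.mean(f(s.x)**2)).round(2)); return s.x
def rel(R0,p0,R1,p1):
    "shift/turn in units of moves from pose 0 to pose 1"
    return np.round(np.r_[R0.inv().apply(np.array(p1)-p0)/0.1,(R0.inv()*R1).as_rotvec()/(np.pi/2)],3)
E
python3 - <<'E'
from h import *
from rig import viewer,status
ct,cs=[viewer.get_calibration(n) for n in("top","side")]
P=np.array([[80,60,60],[80,-60,60],[-80,-60,60],[-80,60,60]])/1e3
n=lambda a,k,o:(np.array(a)+.5)/k-.5+np.array(o)
st=[(ct,P,n([[146,152],[356,119],[354,380],[157,413]],4,[330,135])),(cs,P,n([[280,158],[97,283],[5,163],[166,58]],4,[105,190]))]
m6=lambda p,P:Ro.from_euler("ZYX",p[3:]).apply(P)+p[:3]
m4=lambda p,P:trayR(p[3],np.radians(25)).apply(P)+p[:3]
fit(st,m6,[.5,-.35,.2,0,-.4,0]); p=fit(st,m4,[.5,-.35,.2,0])
for z,nm in((-.073,"middle"),(-.126,"bottom"),(-.073-.053-.055,"standheight")): print(nm,p[:3]+trayR(p[3],np.radians(25)).apply([0,0,z]))
fx=[(ct,P,n([[45,82],[203,100],[171,316],[12,294]],3.6,[96,130])),(cs,P,n([[291,183],[166,230],[71,92],[187,52]],3.6,[305,135]))]
fit(fx,m6,[.5,.35,0,0,0,0]); p=fit(fx,lambda p,P:trayR(p[3]).apply(P)+p[:3],[.5,.35,0,0])
p2=fit(fx,lambda p,P:trayR(p[2]).apply(P)+np.r_[p[:2],0],[.5,.35,0])
for q in(np.r_[p[:2],p[3]],p2):print("corner",q[:2]+trayR(q[2]).apply([0,-.12,0])[:2],q[2])
for v in ([[45,82],[380,128],[382,82],[55,42]],):
    for a in v:
        u=n(a,3.6,[96,130]);g=least_squares(lambda w:(proj(ct,np.r_[w,.04])-u).ravel(),[.5,.3]).x;print("rail@.04",g.round(3))
for nm,uv,z in(("cup",(395,247),.06),("bowl",(371,180),.06),("tile",(213,423),.032),("pad",(590,432),.01)):
    u=np.array(uv)/1.5625;print(nm,least_squares(lambda w:(proj(ct,np.r_[w,z])-u).ravel(),[.5,.3]).x.round(3))
E
```

```text
p [ 0.5654 -0.3007  0.1704  0.1781 -0.4391 -0.0045] rms 0.54
p [ 0.5652 -0.3005  0.1704  0.1768] rms 0.54
middle [ 0.59558503 -0.2950987   0.10419611]
bottom [ 0.61763461 -0.29115905  0.0561618 ]
standheight [ 0.64051625 -0.28707075  0.00631487]
p [ 0.5802  0.3429  0.0013 -0.1108 -0.0082 -0.0016] rms 0.41
p [ 0.5798  0.3431  0.0012 -0.1088] rms 0.42
p [ 0.5796  0.3436 -0.1086] rms 0.43
corner [0.56673393 0.22376209] -0.10877545542355238
corner [0.56660296 0.22427144] -0.10857067851467973
rail@.04 [0.668 0.403]
rail@.04 [0.638 0.147]
rail@.04 [0.672 0.147]
rail@.04 [0.698 0.397]
cup [0.657 0.01 ]
bowl [0.771 0.053]
tile [0.353 0.314]
pad [ 0.348 -0.337]
```

```bash
cat > g.py <<'E'
"print rel from current pose to a tray-frame tool pose: x y z yaw tiltdeg tz [yoff]"
import sys
from h import *
from rig import status
a=[float(v) for v in sys.argv[1:]]
o=status.get_obs(); R0=Ro.from_rotvec(o["ee_rot"])
T=trayR(a[3],np.radians(a[4])); off=a[6] if len(a)>6 else 0
print("t",o["time_s"],"pos",o["ee_pos"].round(4),"F",o["wrist_force"].round(1),"w",round(o["grip_width"],4),"q",o["q"].round(2))
print("rel",rel(R0,o["ee_pos"],toolR(T),np.array(a[:3])+T.apply([0,off,a[5]])).tolist())
E
for i in 1 2 3 4 5 6; do python3 -m inch '[-0.21,-0.25,-0.02,0,0,0,-0.42,-0.5,-0.04,0,0,0,-0.63,-0.75,-0.06,0,0,0,-0.84,-1,-0.08,0,0,0,-0.84,-1,-0.08,0,0,0,-0.84,-1,-0.08,0,0,0,-0.84,-1,-0.08,0,0,0,-0.84,-1,-0.08,0,0,0]' 0 80 | tail -n 3; done; python3 g.py .5652 -.3005 .1704 .1768 25 .13
```

```text
wrist_force: [1.1, 0.2, 0.1]
grip_width: 0.0855
grip_force: 0.0
wrist_force: [-0.4, 0.9, 0.5]
grip_width: 0.0852
grip_force: 0.0
wrist_force: [-0.0, -0.2, -0.6]
grip_width: 0.0853
grip_force: 0.0
wrist_force: [-0.4, 0.2, -0.3]
grip_width: 0.0852
grip_force: 0.0
wrist_force: [-0.3, -0.3, -0.2]
grip_width: 0.0853
grip_force: 0.0
wrist_force: [0.6, -0.3, 0.1]
grip_width: 0.0853
grip_force: 0.0
t 6.1 pos [ 0.468  -0.1862  0.2795] F [ 0.6 -0.3  0.1] w 0.0853 q [-0.64 -0.17 -0.09  1.66  0.   -0.26]
rel [-0.859, -0.993, -0.087, -0.253, -0.141, 0.636]
```

```bash
python3 -m inch '[-0.2,-0.25,-0.02,-0.04,-0.02,0.1,-0.43,-0.5,-0.04,-0.08,-0.05,0.2,-0.65,-0.75,-0.06,-0.12,-0.07,0.3,-0.86,-0.99,-0.09,-0.16,-0.09,0.4,-0.86,-0.99,-0.09,-0.2,-0.11,0.5,-0.86,-0.99,-0.09,-0.253,-0.141,0.636,-0.86,-0.99,-0.09,-0.253,-0.141,0.636,-0.86,-0.99,-0.09,-0.253,-0.141,0.636]' 0 80 >/dev/null; python3 g.py .5652 -.3005 .1704 .1768 25 .13
python3 - <<'E'
from rig import viewer
import cv2,numpy as np
c=viewer.get_calibration("wrist");im=viewer.get_image("wrist");np.save("pics/w1.npy",im);np.save("pics/w1c.npy",c,allow_pickle=True)
cv2.imwrite("pics/w1.png",cv2.resize(im[:,:,::-1],(800,600)))
E
```

```text
t 7.1 pos [ 0.511  -0.3102  0.2884] F [-0.9 -0.4 -0.2] w 0.0855 q [-0.97 -0.24 -0.19  1.44  0.39  0.46]
rel [0.001, 0.0, 0.002, -0.0, 0.001, -0.0]
```

View pics/w1.png

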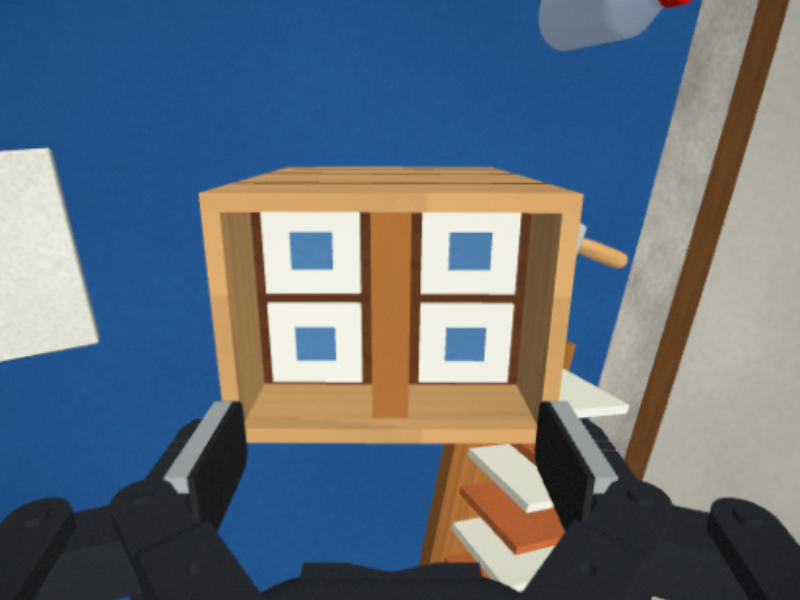

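The wrist view shows the top tray square in frame, with rim corners (582,194), (561,443), (225,441), (201,194) and the bar vertical at about x=390. I'll refine the tray pose from these.

Run:
```python
from h import *
from rig import viewer
cw=np.load("pics/w1c.npy",allow_pickle=True).item()
ct,cs=[viewer.get_calibration(n) for n in("top","side")]
P=np.array([[80,60,60],[80,-60,60],[-80,-60,60],[-80,60,60]])/1e3
B=np.array([[0,52,50]])/1e3
n=lambda a,k,o=(0,0):(np.array(a)+.5)/k-.5+np.array(o)
w=[(cw,P,n([[582,194],[561,443],[225,441],[201,194]],1.5625))]
st=[(ct,P,n([[146,152],[356,119],[354,380],[157,413]],4,[330,135])),(cs,P,n([[280,158],[97,283],[5,163],[166,58]],4,[105,190]))]
m6=lambda p,P:Ro.from_euler("ZYX",p[3:]).apply(P)+p[:3]
m4=lambda p,P:trayR(p[3],np.radians(25)).apply(P)+p[:3]
fit(w,m6,[.5,-.35,.2,0,-.4,0]);fit(w,m4,[.5,-.35,.2,0]); p=fit(w+st,m4,[.5,-.35,.2,0]);fit(w+st,m6,[.5,-.35,.2,0,-.4,0])
print(proj(cw,m4(p,np.array([[0,52,50],[0,-52,50]])/1e3))*1.5625)
```

```text
p [ 0.5682 -0.3031  0.1695  0.1784 -0.4484 -0.0187] rms 1.66
p [ 0.5675 -0.3023  0.1693  0.1736] rms 1.92
p [ 0.5664 -0.3018  0.1704  0.1739] rms 1.32
p [ 0.5671 -0.3023  0.1705  0.1788 -0.4484 -0.0148] rms 1.18
[[390.12158964 207.99930686]
 [389.63252373 417.53735426]]
```

```bash
python3 g.py .567 -.302 .170 .177 25 .035; python3 g.py .567 -.302 .170 .177 25 .024
```

```text
t 7.15 pos [ 0.5112 -0.3103  0.2885] F [-0.4  0.8  0.4] w 0.0852 q [-0.97 -0.24 -0.19  1.44  0.39  0.46]
rel [-0.015, 0.011, 0.962, -0.0, 0.001, -0.0]
t 7.15 pos [ 0.5112 -0.3103  0.2885] F [-0.4  0.8  0.4] w 0.0852 q [-0.97 -0.24 -0.19  1.44  0.39  0.46]
rel [-0.015, 0.011, 1.072, -0.0, 0.001, -0.0]
```

```bash
python3 -m inch '[-0.01,0.01,0.25,0,0,0,-0.01,0.01,0.5,0,0,0,-0.01,0.01,0.7,0,0,0,-0.01,0.01,0.85,0,0,0,-0.01,0.01,0.95,0,0,0,-0.01,0.01,1,0,0,0,-0.01,0.01,1,0,0,0,-0.01,0.01,1,0,0,0]' 0 80 ; python3 -m inch '[0,0,0.04,0,0,0,0,0,0.07,0,0,0,0,0,0.07,0,0,0,0,0,0.07,0,0,0,0,0,0.07,0,0,0,0,0,0.07,0,0,0,0,0,0.07,0,0,0,0,0,0.07,0,0,0]' 1 80;  python3 g.py .567 -.302 .170 .177 25 .024
```

```text
time_s: 8.15
ee_pos: [0.554, -0.3045, 0.1987]
ee_rot: [1.813, 2.162, 0.478]
wrist_force: [-0.8, 0.0, 1.2]
grip_width: 0.0858
grip_force: 0.0
time_s: 9.15
ee_pos: [0.5566, -0.3037, 0.1918]
ee_rot: [1.814, 2.163, 0.478]
wrist_force: [-5.9, -0.4, 3.0]
grip_width: 0.0168
grip_force: 79.2
t 9.15 pos [ 0.5566 -0.3037  0.1918] F [-5.9 -0.4  3. ] w 0.0168 q [-0.89 -0.17 -0.3   1.22  0.38  0.55]
rel [-0.001, 0.003, 0.002, -0.0, 0.001, -0.001]
```

```bash
python3 -m inch '[0,0,-0.06,0,0,0,0,0,-0.2,0,0,0,0,0,-0.4,0,0,0,0.1,0,-0.5,0,0,0,0.3,0,-0.5,0,0,0,0.5,0,-0.5,0,0,0,0.7,0,-0.5,0,0,0,0.8,0,-0.5,0,0,0]' 1 80 ; python3 -m inch '[0.2,0,0,0,0,0,0.4,0,0,0,0,0,0.6,0,0,0,0,0,0.8,0,0,0,0,0,1,0,0,0,0,0,1,0,0,0,0,0,1,0,0,0,0,0,1,0,0,0,0,0]' 1 80;  python3 g.py .47 0 .06 0 0 .024
```

```text
time_s: 10.15
ee_pos: [0.5218, -0.2272, 0.2372]
ee_rot: [1.812, 2.163, 0.479]
wrist_force: [0.3, -0.5, -4.6]
grip_width: 0.0167
grip_force: 78.4
time_s: 11.15
ee_pos: [0.5047, -0.1306, 0.2369]
ee_rot: [1.814, 2.162, 0.479]
wrist_force: [-0.9, -0.6, -4.6]
grip_width: 0.0165
grip_force: 78.5
t 11.15 pos [ 0.5047 -0.1306  0.2369] F [-0.9 -0.6 -4.6] w 0.0165 q [-0.71 -0.63 -0.58  1.34  0.33  0.74]
rel [1.347, -0.75, 1.338, 0.277, -0.024, 0.109]
```

```bash
python3 -m inch '[0.2,-0.1,0.1,0.04,0,0.01,0.4,-0.2,0.25,0.08,0,0.03,0.6,-0.3,0.4,0.13,0,0.05,0.8,-0.4,0.6,0.18,-0.01,0.07,0.9,-0.5,0.75,0.23,-0.02,0.09,1,-0.56,0.9,0.277,-0.024,0.109,1,-0.56,0.9,0.277,-0.024,0.109,1,-0.56,0.9,0.277,-0.024,0.109]' 1 80 ; python3 g.py .47 0 .002 0 0 .024
```

```text
time_s: 12.15
ee_pos: [0.4751, -0.0343, 0.1322]
ee_rot: [2.219, 2.223, 0.002]
wrist_force: [0.2, 0.2, -2.6]
grip_width: 0.0167
grip_force: 79.2
t 12.15 pos [ 0.4751 -0.0343  0.1322] F [ 0.2  0.2 -2.6] w 0.0167 q [-0.35 -0.28 -0.44  1.4   0.    1.22]
rel [0.343, -0.052, 1.062, 0.001, -0.0, 0.001]
```

```bash
python3 -m inch '[0.2,-0.05,0.2,0,0,0,0.34,-0.05,0.4,0,0,0,0.34,-0.05,0.6,0,0,0,0.34,-0.05,0.8,0,0,0,0.34,-0.05,0.9,0,0,0,0.34,-0.05,0.97,0,0,0,0.34,-0.05,1,0,0,0,0.34,-0.05,1,0,0,0]' 1 80 ; python3 -m inch '[0,0,0.02,0,0,0,0,0,0.04,0,0,0,0,0,0.05,0,0,0,0,0,0.06,0,0,0,0,0,0.065,0,0,0,0,0,0.065,0,0,0,0,0,0.065,0,0,0,0,0,0.065,0,0,0]' 1 80;python3 g.py .47 0 .0 0 0 .024
```

```text
time_s: 13.15
ee_pos: [0.4698, 0.0, 0.0321]
ee_rot: [2.22, 2.223, 0.0]
wrist_force: [0.6, 0.2, -4.6]
grip_width: 0.0165
grip_force: 79.1
time_s: 14.15
ee_pos: [0.4696, 0.0002, 0.0253]
ee_rot: [-2.22, -2.223, 0.0]
wrist_force: [0.1, 0.5, -3.8]
grip_width: 0.0167
grip_force: 79.1
t 14.15 pos [4.696e-01 2.000e-04 2.530e-02] F [ 0.1  0.5 -3.8] w 0.0167 q [-0.28 -0.23 -0.6   1.2  -0.    1.29]
rel [-0.002, 0.004, 0.013, -0.0, -0.0, 0.001]
```

```bash
python3 -m inch '[0,0,0.01,0,0,0,0,0,0.015,0,0,0,0,0,0.02,0,0,0,0,0,0.025,0,0,0,0,0,0.025,0,0,0,0,0,0.025,0,0,0,0,0,0.025,0,0,0,0,0,0.025,0,0,0]' 1 80;python3 g.py .47 0 .0 0 0 .024
```

```text
time_s: 15.15
ee_pos: [0.4698, 0.0001, 0.0244]
ee_rot: [2.22, 2.223, -0.0]
wrist_force: [-9.5, 1.3, 16.0]
grip_width: 0.0166
grip_force: 82.3
t 15.15 pos [4.698e-01 1.000e-04 2.440e-02] F [-9.5  1.3 16. ] w 0.0166 q [-0.28 -0.23 -0.61  1.2  -0.    1.29]
rel [-0.001, 0.002, 0.004, 0.0, 0.0, 0.001]
```

```bash
python3 -m inch '[0,0,-0.01,0,0,0,0,0,-0.01,0,0,0,0,0,-0.01,0,0,0,0,0,-0.01,0,0,0,0,0,-0.01,0,0,0,0,0,-0.02,0,0,0,0,0,-0.05,0,0,0,0,0,-0.1,0,0,0]' 0 80;python3 g.py .5974 -.2966 .1038 .177 25 .13
```

```text
time_s: 16.15
ee_pos: [0.4695, 0.0002, 0.033]
ee_rot: [-2.22, -2.223, 0.0]
wrist_force: [1.0, 0.2, -0.1]
grip_width: 0.0856
grip_force: 0.0
t 16.15 pos [4.695e-01 2.000e-04 3.300e-02] F [ 1.   0.2 -0.1] w 0.0856 q [-0.28 -0.24 -0.6   1.22 -0.    1.29]
rel [-3.066, 0.733, -1.887, -0.277, 0.024, -0.11]
```

```bash
python3 -m inch '[0,0,-0.3,0,0,0,0,0,-0.6,0,0,0,-0.2,0,-0.8,0,0,0,-0.4,0,-1,0,0,0,-0.6,0.1,-1,0,0,0,-0.8,0.15,-1,0,0,0,-1,0.2,-1,0,0,0,-1,0.2,-1,0,0,0]' 0 80 >/dev/null;python3 -m inch '[-0.2,0.1,-0.2,-0.04,0,-0.01,-0.4,0.2,-0.4,-0.08,0,-0.03,-0.6,0.25,-0.6,-0.13,0,-0.05,-0.8,0.3,-0.8,-0.18,0.01,-0.07,-1,0.35,-0.95,-0.23,0.02,-0.09,-1,0.35,-0.95,-0.277,0.024,-0.11,-1,0.35,-0.95,-0.277,0.024,-0.11,-1,0.35,-0.95,-0.277,0.024,-0.11]' 0 80 >/dev/null;python3 g.py .5974 -.2966 .1038 .177 25 .13
```

```text
t 18.15 pos [ 0.5248 -0.1994  0.2276] F [-0.2  0.7  0.2] w 0.0853 q [-0.79 -0.46 -0.47  1.3   0.35  0.65]
rel [-1.085, -0.03, 0.052, -0.001, 0.0, -0.0]
```

Move over the deep tray and look from the wrist camera before grasping.

```bash
python3 -m inch '[-0.25,0,0,0,0,0,-0.5,-0.02,0,0,0,0,-0.75,-0.03,0,0,0,0,-1,-0.03,0,0,0,0,-1,-0.03,0,0,0,0,-1,-0.03,0,0,0,0,-1,-0.03,0,0,0,0,-1,-0.03,0,0,0,0]' 0 80 >/dev/null
python3 - <<'E'
from rig import viewer
import cv2,numpy as np
c=viewer.get_calibration("wrist");im=viewer.get_image("wrist");np.save("pics/w2.npy",im);np.save("pics/w2c.npy",c,allow_pickle=True)
cv2.imwrite("pics/w2.png",cv2.resize(im[:,:,::-1],(800,600),interpolation=cv2.INTER_CUBIC))
E
python3 g.py .5974 -.2966 .1038 .177 25 .044
```

```text
t 19.2 pos [ 0.5399 -0.2982  0.2267] F [-0.4 -0.2 -0.3] w 0.0853 q [-0.91 -0.22 -0.28  1.3   0.38  0.53]
rel [-0.085, -0.004, 0.915, -0.0, 0.0, 0.0]
```

View pics/w2.png

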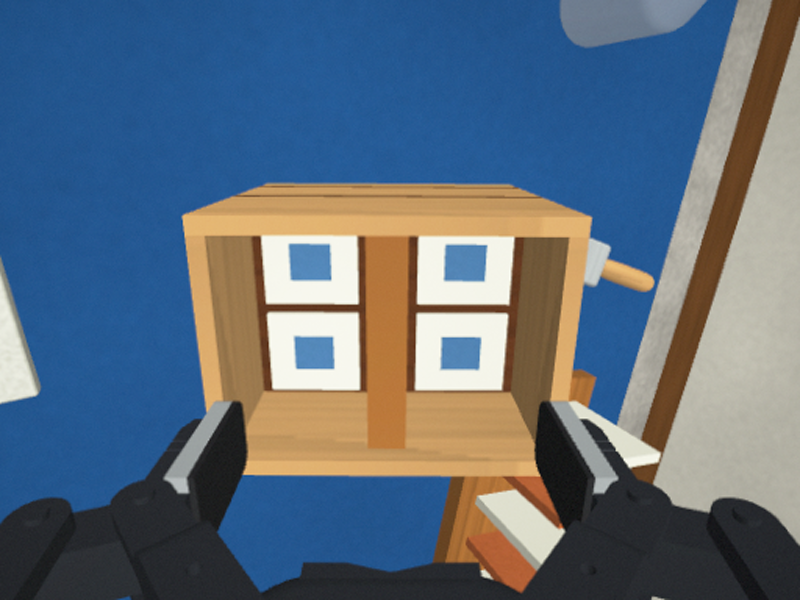

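The deep tray is in view, with its far-left and far-right rim corners at (183,215) and (591,216), the lower rim edge at y≈474, and the bar centred at x≈386.

Run:
```python
from h import *
cw=np.load("pics/w2c.npy",allow_pickle=True).item()
T=trayR(.177,np.radians(25));o=np.array([.5974,-.2966,.1038])
Q=np.array([[80,60,80],[-80,60,80],[0,-60,80],[0,52,70],[0,-52,70]])/1e3
px=np.array([[591,216],[183,215],[400,474],[386,237],[386,448]])
pr=lambda d:(proj(cw,T.apply(Q+d)+o)+.5)*1.5625-.5
print(pr(0).round(0).tolist())
print(least_squares(lambda d:np.r_[(pr(d)[:2]-px[:2]).ravel(),pr(d)[2,1]-474,pr(d)[3:,0]-386],[0,0,0]).x)
```

```text
[[592.0, 216.0], [182.0, 216.0], [387.0, 475.0], [387.0, 231.0], [387.0, 448.0]]
[-2.62354961e-04  4.47331973e-07 -9.19712414e-04]
```

```bash
python3 -m inch '[-0.085,0,0.25,0,0,0,-0.085,0,0.5,0,0,0,-0.085,0,0.7,0,0,0,-0.085,0,0.85,0,0,0,-0.085,0,0.92,0,0,0,-0.085,0,0.92,0,0,0,-0.085,0,0.92,0,0,0,-0.085,0,0.92,0,0,0]' 0 80 |tail -n 3; python3 -m inch '[0,0,0,0,0,0,0,0,0,0,0,0,0,0,0,0,0,0,0,0,0,0,0,0,0,0,0,0,0,0,0,0,0,0,0,0,0,0,0,0,0,0,0,0,0,0,0,0]' 1 100 | tail -n 3; python3 g.py .5974 -.2966 .1038 .177 25 .044; python3 -m inch '[0,0,-0.06,0,0,0,0,0,-0.2,0,0,0,0,0,-0.4,0,0,0,0,0,-0.6,0,0,0,0.2,0,-0.8,0,0,0,0.4,0,-0.9,0,0,0,0.6,0,-0.9,0,0,0,0.7,0,-0.9,0,0,0]' 1 100;python3 g.py .5667 .224 .1 -.109 0 .044
```

```text
wrist_force: [0.0, 0.0, 0.3]
grip_width: 0.0855
grip_force: 0.0
wrist_force: [-5.5, -0.4, 4.2]
grip_width: 0.0161
grip_force: 98.8
t 21.2 pos [ 0.5794 -0.3005  0.1434] F [-5.5 -0.4  4.2] w 0.0161 q [-0.85 -0.11 -0.34  1.11  0.37  0.58]
rel [0.006, -0.0, -0.003, -0.0, 0.001, -0.0]
time_s: 22.2
ee_pos: [0.5296, -0.2373, 0.2254]
ee_rot: [1.811, 2.164, 0.479]
wrist_force: [0.1, -0.1, -3.8]
grip_width: 0.0163
grip_force: 97.9
t 22.2 pos [ 0.5296 -0.2373  0.2254] F [ 0.1 -0.1 -3.8] w 0.0163 q [-0.85 -0.37 -0.41  1.29  0.37  0.59]
rel [4.477, 0.726, 1.231, 0.276, -0.039, 0.179]
```

```bash
python3 -m inch '[0.2,0,0,0.02,0,0.01,0.4,0.05,0,0.06,0,0.03,0.6,0.1,0,0.1,0,0.05,0.8,0.15,0,0.15,-0.01,0.08,1,0.2,0,0.2,-0.02,0.12,1,0.2,0,0.276,-0.039,0.179,1,0.2,0,0.276,-0.039,0.179,1,0.2,0,0.276,-0.039,0.179]' 1 100 | tail -n 3;python3 g.py .5342 .2024 .05 -.109 0 .044
```

```text
wrist_force: [0.2, -0.3, -3.2]
grip_width: 0.0162
grip_force: 98.8
t 23.2 pos [ 0.5302 -0.1365  0.2332] F [ 0.2 -0.3 -3.2] w 0.0162 q [-0.49 -0.06 -0.06  1.56  0.    1.19]
rel [3.372, -0.325, 1.395, 0.001, -0.001, 0.001]
```

```bash
for i in 1 2 3; do python3 -m inch '[0.15,-0.02,0.03,0,0,0,0.35,-0.04,0.07,0,0,0,0.55,-0.06,0.11,0,0,0,0.7,-0.08,0.15,0,0,0,0.85,-0.1,0.18,0,0,0,0.95,-0.1,0.2,0,0,0,1,-0.1,0.2,0,0,0,1,-0.1,0.2,0,0,0]' 1 100 | tail -n 3|head -n 1; done;python3 g.py .5342 .2024 .01 -.109 0 .044
```

```text
wrist_force: [1.0, 0.1, -3.6]
wrist_force: [-0.3, -0.0, -3.6]
wrist_force: [-0.3, 0.2, -3.3]
t 26.2 pos [0.5329 0.1652 0.1733] F [-0.3  0.2 -3.3] w 0.0159 q [ 0.07 -0.03 -0.14  1.46  0.    1.75]
rel [0.37, -0.027, 1.193, -0.0, -0.0, 0.0]
```

```bash
python3 -m inch '[0.15,-0.01,0.15,0,0,0,0.3,-0.03,0.3,0,0,0,0.37,-0.03,0.5,0,0,0,0.37,-0.03,0.7,0,0,0,0.37,-0.03,0.85,0,0,0,0.37,-0.03,0.95,0,0,0,0.37,-0.03,1,0,0,0,0.37,-0.03,1,0,0,0]' 1 100 | tail -n 3|head -n 1;python3 g.py .5667 .224 .0 -.109 0 .044
python3 - <<'E'
from rig import viewer
import cv2,numpy as np
t=viewer.get_image("top")[:,:,::-1];s=viewer.get_image("side")[:,:,::-1]
def c(im,x,y,w,h,k): return cv2.resize(im[y:y+h,x:x+w],None,fx=k,fy=k,interpolation=cv2.INTER_CUBIC)
cv2.imwrite("pics/st2.png",np.hstack([c(t,96,130,133,150,3),c(s,285,135,133,150,3)]))
E
```

```text
wrist_force: [-0.7, -0.5, -3.8]
t 27.2 pos [0.5339 0.2021 0.0733] F [-0.7 -0.5 -3.8] w 0.0164 q [ 0.13  0.05 -0.25  1.27  0.    1.81]
rel [0.253, 0.303, 0.293, -0.0, -0.0, -0.0]
```

View pics/st2.png

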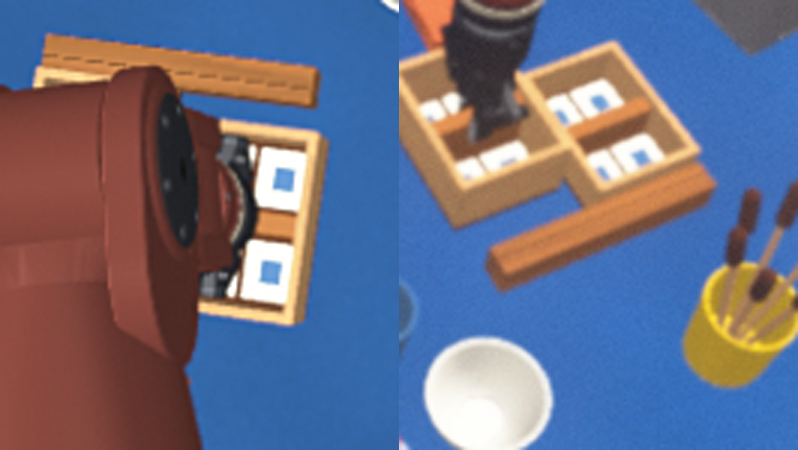

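The deep tray hangs level just in front of the corner, parallel to the fixed tray, with visible gaps on both sides. I'll lower it and close in.

```bash
python3 -m inch '[0,0,0.05,0,0,0,0,0,0.1,0,0,0,0.05,0.05,0.15,0,0,0,0.1,0.1,0.2,0,0,0,0.15,0.15,0.24,0,0,0,0.18,0.22,0.27,0,0,0,0.18,0.22,0.28,0,0,0,0.18,0.22,0.28,0,0,0]' 1 100 | sed -n '2p;4p' ;python3 -m inch '[0,0.01,0.01,0,0,0,0.01,0.02,0.01,0,0,0,0.02,0.03,0.01,0,0,0,0.03,0.04,0.01,0,0,0,0.04,0.05,0.01,0,0,0,0.05,0.06,0.01,0,0,0,0.05,0.06,0.01,0,0,0,0.05,0.06,0.01,0,0,0]' 1 100 | sed -n '2p;4p' ;python3 g.py .5667 .224 .0 -.109 0 .044
```

```text
ee_pos: [0.5575, 0.2177, 0.0451]
wrist_force: [-0.4, -0.1, -4.0]
ee_pos: [0.5641, 0.2221, 0.0442]
wrist_force: [-0.1, 0.5, -3.7]
t 29.3 pos [0.5641 0.2221 0.0442] F [-0.1  0.5 -3.7] w 0.0164 q [ 0.16  0.17 -0.17  1.23  0.    1.84]
rel [0.022, 0.024, 0.002, -0.0, -0.0, 0.0]
```

```bash
python3 -m inch '[0.004,0.004,0,0,0,0,0.008,0.008,0,0,0,0,0.012,0.012,0,0,0,0,0.016,0.016,0,0,0,0,0.02,0.02,0,0,0,0,0.025,0.025,0,0,0,0,0.025,0.025,0,0,0,0,0.025,0.025,0,0,0,0]' 1 100 | sed -n '2p;4p' ;python3 g.py .5667 .224 .0 -.109 0 .044
```

```text
ee_pos: [0.5666, 0.2241, 0.0441]
wrist_force: [-1.2, -2.9, -3.3]
t 30.3 pos [0.5666 0.2241 0.0441] F [-1.2 -2.9 -3.3] w 0.0169 q [ 0.16  0.18 -0.16  1.23  0.    1.84]
rel [-0.001, 0.001, 0.001, -0.001, 0.0, 0.0]
```

```bash
python3 -m inch '[0,0.002,0,0,0,0,0,0.004,0,0,0,0,0,0.006,0,0,0,0,0,0.008,0,0,0,0,0,0.01,0,0,0,0,0,0.01,0,0,0,0,0,0.01,0,0,0,0,0,0.01,0,0,0,0]' 1 100 | sed -n '2p;4p' ;python3 g.py .5667 .224 .0 -.109 0 .044
```

```text
ee_pos: [0.5672, 0.2241, 0.044]
wrist_force: [-5.2, -4.1, -2.4]
t 31.3 pos [0.5672 0.2241 0.044 ] F [-5.2 -4.1 -2.4] w 0.0163 q [ 0.16  0.19 -0.15  1.23  0.    1.84]
rel [-0.002, -0.005, 0.0, -0.001, 0.0, 0.0]
```

```bash
python3 -m inch '[0,0.002,0,0,0,0,0,0.004,0,0,0,0,0,0.006,0,0,0,0,0,0.008,0,0,0,0,0,0.01,0,0,0,0,0,0.01,0,0,0,0,0,0.01,0,0,0,0,0,0.01,0,0,0,0]' 1 100 | sed -n '2p;4p' ;python3 g.py .5667 .224 .0 -.109 0 .044
```

```text
ee_pos: [0.5672, 0.2241, 0.044]
wrist_force: [-10.0, -5.1, 1.7]
t 32.3 pos [0.5672 0.2241 0.044 ] F [-10.   -5.1   1.7] w 0.0165 q [ 0.16  0.19 -0.15  1.23  0.    1.84]
rel [-0.002, -0.005, 0.0, -0.002, 0.0, 0.0]
```

```bash
python3 -m inch '[0,0.002,-0.003,0,0,0,0.001,0.004,-0.006,0,0,0,0.002,0.006,-0.006,0,0,0,0.003,0.008,-0.006,0,0,0,0.004,0.01,-0.006,0,0,0,0.005,0.012,-0.006,0,0,0,0.005,0.015,-0.006,0,0,0,0.005,0.015,-0.006,0,0,0]' 1 100 | sed -n '2p;4p' ;python3 g.py .5667 .224 .0 -.109 0 .044
```

```text
ee_pos: [0.5672, 0.2241, 0.044]
wrist_force: [-18.1, -6.9, 4.1]
t 33.3 pos [0.5672 0.2241 0.044 ] F [-18.1  -6.9   4.1] w 0.0162 q [ 0.16  0.19 -0.15  1.24  0.    1.84]
rel [-0.002, -0.005, 0.0, -0.004, 0.001, 0.0]
```

```bash
python3 -m inch '[0.003,0.002,-0.003,0,0,0,0.006,0.004,-0.006,0,0,0,0.009,0.006,-0.006,0,0,0,0.012,0.008,-0.006,0,0,0,0.012,0.008,-0.006,0,0,0,0.012,0.008,-0.006,0,0,0,0.012,0.008,-0.006,0,0,0,0.012,0.008,-0.006,0,0,0]' 1 100 | sed -n '2p;4p' ;python3 g.py .5667 .224 .0 -.109 0 .044;  python3 - <<'E'
from rig import viewer
import cv2,numpy as np
s=viewer.get_image("side")[:,:,::-1]
cv2.imwrite("pics/st3.png",cv2.resize(s[135:255,285:425],None,fx=5,fy=5,interpolation=cv2.INTER_CUBIC))
E
```

```text
ee_pos: [0.5672, 0.2241, 0.0441]
wrist_force: [-21.6, -10.8, 4.2]
t 34.3 pos [0.5672 0.2241 0.0441] F [-21.6 -10.8   4.2] w 0.0166 q [ 0.16  0.2  -0.14  1.24 -0.    1.84]
rel [-0.002, -0.005, 0.001, -0.005, 0.003, 0.0]
```

View pics/st3.png

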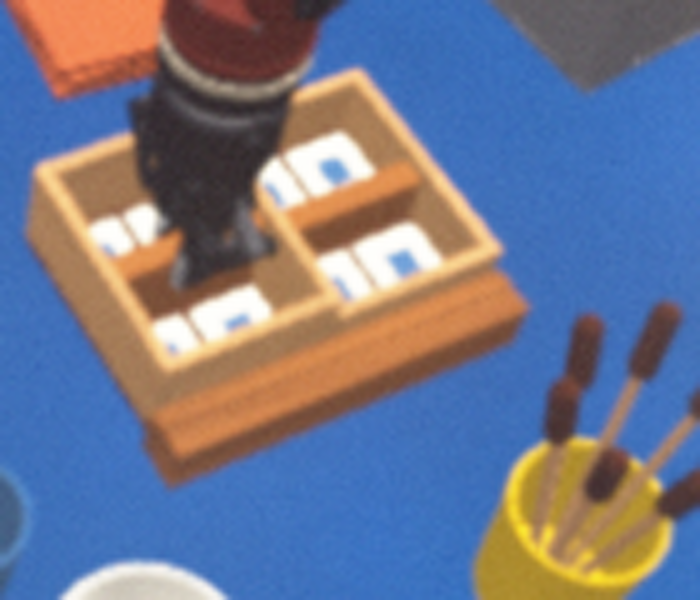

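The tray looks flush against the fixed tray and rail: there is no blue gap along the seam at (250–330, 190–300) or at the rail edge (170–330, 310–400). I'll ease the pressure, then release.

```bash
python3 -m inch '[0,-0.002,0.002,0,0,0,-0.002,-0.006,0.004,0,0,0,-0.003,-0.01,0.006,0,0,0,-0.004,-0.014,0.006,0,0,0,-0.004,-0.016,0.006,0,0,0,-0.004,-0.016,0.006,0,0,0,-0.004,-0.016,0.006,0,0,0,-0.004,-0.016,0.006,0,0,0]' 1 100 | sed -n '2p;4p' ;python3 -m inch '[0,0,0,0,0,0,0,0,0,0,0,0,0,0,0,0,0,0,0,0,0,0,0,0,0,0,0,0,0,0,0,0,-0.02,0,0,0,0,0,-0.1,0,0,0,0,0,-0.2,0,0,0]' 0 100 | sed -n '2,5p'; python3 g.py .47 0 .0 0 0 .13
```

```text
ee_pos: [0.5672, 0.2241, 0.0441]
wrist_force: [-13.3, -11.4, 2.2]
ee_pos: [0.5697, 0.2254, 0.0655]
ee_rot: [-2.338, -2.097, 0.0]
wrist_force: [0.1, 0.6, -0.5]
grip_width: 0.0854
t 36.35 pos [0.5697 0.2254 0.0655] F [ 0.1  0.6 -0.5] w 0.0854 q [ 0.16  0.18 -0.12  1.27  0.    1.84]
rel [-2.348, -0.747, -0.645, -0.0, -0.0, -0.069]
```

```bash
python3 -m inch '[0,0,-0.3,0,0,0,0,0,-0.6,0,0,0,-0.1,-0.1,-0.8,0,0,0,-0.3,-0.1,-0.9,0,0,0,-0.5,-0.2,-1,0,0,0,-0.7,-0.25,-1,0,0,0,-0.9,-0.3,-1,0,0,0,-1,-0.35,-1,0,0,0]' 0 80 | sed -n '2p' ;python3 -m inch '[-0.2,-0.1,0,0,0,-0.02,-0.4,-0.2,0,0,0,-0.04,-0.6,-0.3,0,0,0,-0.069,-0.8,-0.38,0,0,0,-0.069,-1,-0.38,0,0,0,-0.069,-1,-0.38,0,0,0,-0.069,-1,-0.38,0,0,0,-0.069,-1,-0.38,0,0,0,-0.069]' 0 80 | sed -n '2p'; python3 g.py .47 0 .0 0 0 .13
python3 - <<'E'
from rig import viewer
import cv2,numpy as np
s=viewer.get_image("side");t=viewer.get_image("top");np.save("pics/top4.npy",t)
c=viewer.get_calibration("wrist");w=viewer.get_image("wrist");np.save("pics/w4c.npy",c,allow_pickle=True);np.save("pics/w4.npy",w)
k=lambda im,x,y,w,h,f:cv2.resize(im[y:y+h,x:x+w,::-1],None,fx=f,fy=f,interpolation=cv2.INTER_CUBIC)
a=np.hstack([k(s,285,135,133,100,3),k(t,96,130,133,100,3)])
b=np.hstack([cv2.resize(w[:,:,::-1],(399,299)),k(t,320,130,133,100,3)[:299]])
cv2.imwrite("pics/st4.png",np.vstack([a,b]))
E
```

```text
ee_pos: [0.5237, 0.1282, 0.1646]
ee_pos: [0.4755, 0.035, 0.1647]
t 38.35 pos [0.4755 0.035  0.1647] F [ 0.1  1.  -0.2] w 0.0854 q [-0.2  -0.28 -0.39  1.46  0.    1.37]
rel [-0.35, -0.055, 0.347, -0.0, -0.0, 0.0]
```

View pics/st4.png

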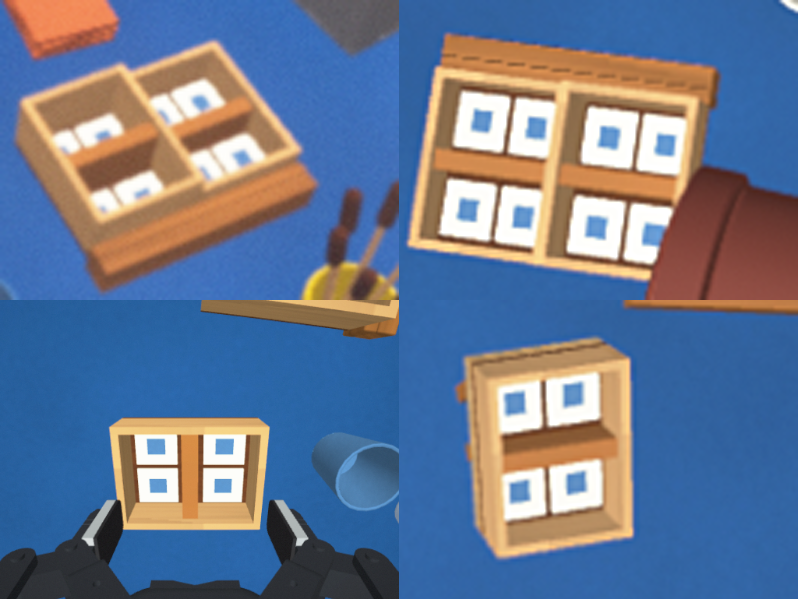

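The deep tray is flush in both views. In the top view the bottom tray is clear of obstruction, and its near and right rim edges stand against blue bench. I'll measure those edges sub-pixel against the predicted pose, using the top tray in the first picture as the reference.

Run:
```python
from h import *
from scipy.ndimage import map_coordinates
from rig import viewer
ct=viewer.get_calibration("top");T=trayR(.177,np.radians(25))
def edge(im,o,a,b,h,out):
    a,b,out=[np.array(v)/1e3 for v in(a,b,out)]
    s=np.linspace(.15,.85,60)[:,None]; P=T.apply(a+s*(b-a)+[0,0,h])+o
    u=proj(ct,P); v=proj(ct,P+T.apply(out)); d=v-u; mm=np.linalg.norm(out)*1e3/np.linalg.norm(d,axis=1).mean(); d/=np.linalg.norm(d,axis=1)[:,None]
    t=np.linspace(-4,4,81); g=im[:,:,0].astype(float)-im[:,:,2]
    pr=np.array([map_coordinates(g,[u[:,1]+k*d[:,1],u[:,0]+k*d[:,0]],order=1).mean() for k in t])
    G=np.abs(np.gradient(pr)); i=G.argmax(); w=slice(max(i-12,0),i+13); e=(t[w]*G[w]).sum()/G[w].sum()
    return round(e*mm,2),round(mm,2),round(pr[0]),round(pr[-1])
im0=np.load("pics/top0.npy");im4=np.load("pics/top4.npy")
top=np.array([.567,-.302,.170]); n=T.apply([0,0,1])
for nm,im,o,h in(("top@0",im0,top,.06),("bottom@4",im4,top-.126*n,.06)):
    print(nm,"-y edge",edge(im,o,[-80,-60,0],[80,-60,0],h,[0,-10,0]),"-x edge",edge(im,o,[-80,-60,0],[-80,60,0],h,[-10,0,0]),"+y",edge(im,o,[-80,60,0],[80,60,0],h,[0,10,0]),"+x",edge(im,o,[80,-60,0],[80,60,0],h,[10,0,0]))
```

```text
top@0 -y edge (np.float64(-0.77), np.float64(2.37), 103, -115) -x edge (np.float64(1.8), np.float64(2.61), 86, -118) +y (np.float64(-6.91), np.float64(2.26), 33, 102) +x (np.float64(-7.79), np.float64(2.27), 51, 86)
bottom@4 -y edge (np.float64(-0.62), np.float64(2.63), 102, -113) -x edge (np.float64(1.42), np.float64(2.86), 83, -117) +y (np.float64(-6.36), np.float64(2.54), 40, 100) +x (np.float64(-8.26), np.float64(2.54), 30, 84)
```

The bottom tray is within 0.4 mm of the predicted pose. I'll pick up the shallow tray again.

```bash
python3 -m inch '[-0.1,-0.02,0.1,0,0,0,-0.2,-0.04,0.2,0,0,0,-0.35,-0.057,0.35,0,0,0,-0.35,-0.057,0.55,0,0,0,-0.35,-0.057,0.75,0,0,0,-0.35,-0.057,0.9,0,0,0,-0.35,-0.057,1,0,0,0,-0.35,-0.057,1,0,0,0]' 0 80 | sed -n '4p'; python3 g.py .4698 .0001 0 0 0 .0244
```

```text
wrist_force: [-0.4, 0.0, 0.1]
t 39.5 pos [ 0.4692 -0.0006  0.0641] F [-0.4  0.   0.1] w 0.0855 q [-0.28 -0.27 -0.56  1.28  0.    1.29]
rel [0.006, 0.006, 0.397, -0.001, -0.0, -0.0]
```

```bash
python3 -m inch '[0.006,0.006,0.1,0,0,0,0.006,0.006,0.2,0,0,0,0.006,0.006,0.3,0,0,0,0.006,0.006,0.36,0,0,0,0.006,0.006,0.395,0,0,0,0.006,0.006,0.395,0,0,0,0.006,0.006,0.395,0,0,0,0.006,0.006,0.395,0,0,0]' 0 80 | sed -n '2p;4p'; python3 -m inch '[0,0,0,0,0,0,0,0,0,0,0,0,0,0,0,0,0,0,0,0,0,0,0,0,0,0,0,0,0,0,0,0,0,0,0,0,0,0,0,0,0,0,0,0,0,0,0,0]' 1 80 |sed -n '2p;4,6p';python3 g.py .4698 .0001 0 0 0 .0244
python3 -m inch '[0,0,-0.1,0,0,0,0,0,-0.3,0,0,0,0,0,-0.5,0,0,0,0,0,-0.7,0,0,0,-0.2,0,-0.9,0,0,0,-0.4,0.1,-1,0,0,0,-0.6,0.15,-1,0,0,0,-0.7,0.2,-1,0,0,0]' 1 80 |sed -n '2p;4p'; python3 g.py .5976 -.2966 .1038 .177 25 .094
```

```text
ee_pos: [0.4705, 0.0, 0.0256]
wrist_force: [0.5, 0.0, -0.4]
ee_pos: [0.4703, 0.0, 0.0255]
wrist_force: [-3.0, -0.4, 6.1]
grip_width: 0.0159
grip_force: 80.6
t 41.5 pos [0.4703 0.     0.0255] F [-3.  -0.4  6.1] w 0.0159 q [-0.28 -0.23 -0.6   1.2   0.    1.29]
rel [0.001, -0.005, 0.011, -0.0, -0.0, -0.0]
ee_pos: [0.49, -0.0709, 0.1245]
wrist_force: [-0.4, 0.6, -4.8]
t 42.5 pos [ 0.49   -0.0709  0.1245] F [-0.4  0.6 -4.8] w 0.0166 q [-0.41 -0.21 -0.4   1.38  0.    1.16]
rel [-2.326, 0.686, -0.649, -0.278, 0.024, -0.112]
```

```bash
python3 -m inch '[-0.05,0.05,-0.2,0,0,0,-0.15,0.1,-0.4,-0.05,0,-0.02,-0.3,0.2,-0.6,-0.1,0,-0.04,-0.5,0.25,-0.8,-0.16,0.01,-0.06,-0.7,0.3,-0.9,-0.22,0.02,-0.09,-0.8,0.35,-0.9,-0.278,0.024,-0.112,-0.8,0.35,-0.9,-0.278,0.024,-0.112,-0.8,0.35,-0.9,-0.278,0.024,-0.112]' 1 80 |sed -n '2p;4p'; python3 g.py .5976 -.2966 .1038 .177 25 .0855
```

```text
ee_pos: [0.5249, -0.1496, 0.2146]
wrist_force: [0.4, 0.4, -4.8]
t 43.5 pos [ 0.5249 -0.1496  0.2146] F [ 0.4  0.4 -4.8] w 0.0165 q [-0.71 -0.55 -0.56  1.27  0.33  0.73]
rel [-1.575, -0.054, 0.341, -0.001, -0.0, 0.0]
```

```bash
python3 -m inch '[-0.2,0,0,0,0,0,-0.4,-0.02,0,0,0,0,-0.6,-0.04,0,0,0,0,-0.75,-0.05,0,0,0,0,-0.9,-0.05,0,0,0,0,-1,-0.05,0,0,0,0,-1,-0.05,0,0,0,0,-1,-0.05,0,0,0,0]' 1 80 |sed -n '4p';python3 -m inch '[-0.15,0,0.04,0,0,0,-0.3,0,0.1,0,0,0,-0.45,0,0.17,0,0,0,-0.575,0,0.25,0,0,0,-0.575,0,0.34,0,0,0,-0.575,0,0.34,0,0,0,-0.575,0,0.34,0,0,0,-0.575,0,0.34,0,0,0]' 1 80 |sed -n '4p'; python3 g.py .5976 -.2966 .1038 .177 25 .0275
```

```text
wrist_force: [-0.8, -0.4, -4.6]
wrist_force: [0.4, -0.1, -3.6]
t 45.5 pos [ 0.563  -0.3031  0.1829] F [ 0.4 -0.1 -3.6] w 0.0165 q [-0.88 -0.16 -0.31  1.2   0.38  0.55]
rel [0.004, -0.016, 0.591, 0.001, 0.0, 0.001]
```

```bash
python3 -m inch '[0.004,-0.016,0.1,0,0,0,0.004,-0.016,0.2,0,0,0,0.004,-0.016,0.3,0,0,0,0.004,-0.016,0.4,0,0,0,0.004,-0.016,0.46,0,0,0,0.004,-0.016,0.5,0,0,0,0.004,-0.016,0.5,0,0,0,0.004,-0.016,0.5,0,0,0]' 1 80 |sed -n '4p'; python3 g.py .5976 -.2966 .1038 .177 25 .0255
```

```text
wrist_force: [0.4, 0.6, -4.3]
t 46.5 pos [ 0.5824 -0.2997  0.1368] F [ 0.4  0.6 -4.3] w 0.0165 q [-0.85 -0.11 -0.34  1.1   0.37  0.59]
rel [0.004, 0.001, 0.11, 0.001, 0.0, 0.001]
```

```bash
python3 -m inch '[0.004,0,0.01,0,0,0,0.004,0,0.025,0,0,0,0.004,0,0.04,0,0,0,0.004,0,0.055,0,0,0,0.004,0,0.07,0,0,0,0.004,0,0.08,0,0,0,0.004,0,0.08,0,0,0,0.004,0,0.08,0,0,0]' 1 80 |sed -n '4p'; python3 g.py .5976 -.2966 .1038 .177 25 .0255;python3 -m inch '[0,0,0.01,0,0,0,0,0,0.02,0,0,0,0,0,0.03,0,0,0,0,0,0.03,0,0,0,0,0,0.03,0,0,0,0,0,0.03,0,0,0,0,0,0.03,0,0,0,0,0,0.03,0,0,0]' 1 80 |sed -n '4p'; python3 g.py .5976 -.2966 .1038 .177 25 .0255
```

```text
wrist_force: [0.8, 0.0, -4.2]
t 47.5 pos [ 0.5856 -0.2985  0.1292] F [ 0.8  0.  -4.2] w 0.0165 q [-0.84 -0.1  -0.35  1.08  0.37  0.59]
rel [-0.002, 0.003, 0.027, 0.001, 0.0, 0.001]
wrist_force: [-4.5, 1.5, 1.1]
t 48.5 pos [ 0.5867 -0.2983  0.1268] F [-4.5  1.5  1.1] w 0.0167 q [-0.84 -0.09 -0.35  1.07  0.37  0.6 ]
rel [-0.003, 0.003, -0.0, 0.001, 0.0, 0.001]
```

The tray went into the rim freely and meets its seat at the expected depth. I'll release, withdraw and check.

```bash
python3 -m inch '[0,0,0.005,0,0,0,0,0,0.005,0,0,0,0,0,0.005,0,0,0,0,0,0.005,0,0,0,0,0,0,0,0,0,0,0,-0.05,0,0,0,0,0,-0.15,0,0,0,0,0,-0.3,0,0,0]' 0 80 |sed -n '2,5p'; python3 -m inch '[0,0,-0.3,0,0,0,0,0,-0.6,0,0,0,0,0,-0.8,0,0,0,0,0,-0.93,0,0,0,0,0,-0.93,0,0,0,0,0,-0.93,0,0,0,0,0,-0.93,0,0,0,0,0,-0.93,0,0,0]' 0 80 |sed -n '2,5p'
python3 - <<'E'
from rig import viewer
import cv2,numpy as np
c=viewer.get_calibration("wrist");w=viewer.get_image("wrist");s=viewer.get_image("side");np.save("pics/w5c.npy",c,allow_pickle=True)
k=lambda im,x,y,w,h,f:cv2.resize(im[y:y+h,x:x+w,::-1],None,fx=f,fy=f,interpolation=cv2.INTER_CUBIC)
cv2.imwrite("pics/w5.png",np.hstack([k(w,100,60,300,270,1.6),k(s,105,190,106,144,3)]))
E
python3 g.py .5976 -.2966 .1038 .177 25 .0255
```

```text
ee_pos: [0.5739, -0.3005, 0.1544]
ee_rot: [1.809, 2.165, 0.48]
wrist_force: [0.6, -0.5, 0.0]
grip_width: 0.0852
ee_pos: [0.5355, -0.307, 0.2372]
ee_rot: [1.81, 2.165, 0.481]
wrist_force: [-0.2, 0.3, -0.2]
grip_width: 0.0852
t 50.6 pos [ 0.5355 -0.3072  0.2375] F [-0.7  0.6 -0.1] w 0.0854 q [-0.93 -0.21 -0.25  1.32  0.39  0.51]
rel [-0.005, 0.005, 1.223, 0.0, -0.0, 0.001]
```

View pics/w5.png

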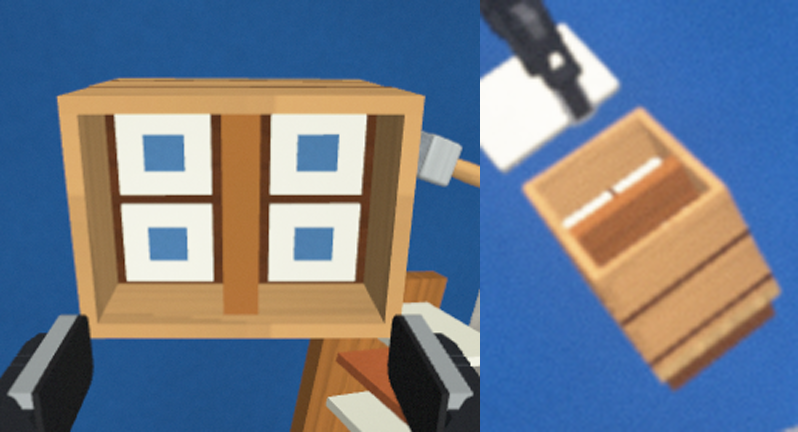

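The tray sits square on the bottom one with thin, parallel seams. Its rim corners are at (58,96) and (424,96) in the left crop, with the near edge at y≈338. I'll check these against the seated pose and hand in if they match.

Run:
```python
from h import *
from rig import r
cw=np.load("pics/w5c.npy",allow_pickle=True).item();T=trayR(.177,np.radians(25))
p=lambda d:(proj(cw,T.apply(np.array([[.08,.06,.06],[-.08,.06,.06],[0,-.06,.06]])+d)+[.5974,-.2966,.1038])+.5-[100,60])*1.6-.5
s=least_squares(lambda d:np.r_[(p(d)[:2]-[[424,96],[58,96]]).ravel(),p(d)[2,1]-338],[0,0,0]).x*1e3
print("offset mm",s.round(2))
if abs(s[2])<4 and abs(s[:2]).max()<3.5: print(r.job_done())
```

```text
offset mm [ 0.94 -0.31 -0.7 ]
the job is handed in; nothing more can be done
None
```

I handed the job in at about 51 s: the deep tray was pressed flush into the corner and released, and the shallow tray is seated on the bottom tray within about 1 mm of its expected place by the wrist camera; the judge's verdict was not shown.

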